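Open the pressure cap of a coolant tank and stand it on the tray

TASK

Open the grey coolant tank on the bench safely: by its bar, turn the red pressure cap anticlockwise to its first stop and pause there a moment without pressing it down, then press it down against its spring, turn it on past the stop until it comes free, and lift it off. Set the cap down gently, standing upright on its stem on the floor of the steel tray, let go, and leave the wash bottle, the beaker and the timer where they stand.

Things in the scene. Friction and masses are not known exactly. Their poses are not given: they have to be found in the camera images.
- tank: Fixed grey wedge-shaped coolant tank, 150 deep (x) x 170 wide (y), 85 high in front, 172 at the back. Origin: centre of its underside. Its front (-x of its frame) looks roughly to the robot; its top slopes 30 degrees down to the front. It stands left or right of the middle of the worktop: tank and tray may have swapped places.
- neck: Filler neck fixed on the tank's sloping top: tube 60 outside diameter, 45 long, on a flange of 92 diameter. Origin: centre of its mouth, 167 above the worktop. z points out along the neck axis, leaning 30 degrees from vertical to the tank's front; x is the direction of the cap's bar when locked, 37 degrees clockwise of up-slope. A spring inside pushes the cap out: 7 N locked, 11 N pressed 7.5 mm.
- mark_locked (a point): Red mark on the flange (41 from the neck axis, 40 below the mouth): one end of the cap's bar points here when the cap is locked, turn angle 0. The turn angle is counted about neck z, anticlockwise seen from outside positive; a half turn is the same.
- mark_first_stop (a point): Yellow mark on the flange: the bar points here at the first stop, turn angle 31.5 degrees (0.55 rad). A rigid step 5 mm deep under the lip blocks the cap here; pressed along the axis by more than 5 mm (best 7.5; it bottoms at 10) it passes under the step, and must be kept pressed up to about 68 degrees.
- mark_release (a point): Green mark on the flange: the bar points here when released, turn angle 74 degrees (1.29 rad). From 69 degrees to an end stop at 79 the cap's lugs lie under their notches: the spring lifts the cap 8 mm above its locked height and it comes straight out along the neck axis.
- cap: Loose red cap, about 0.12 kg, 61 high. Origin: centre of its stem's foot; z from stem to bar. Stem 28 diameter, 25 long, two brass lugs along x (reach 24 from the axis, 4 to 10 above the foot). Disc 69 diameter, 25 to 35 above the foot. Grip bar on top, 56 long (x) x 16 wide (y), 35 to 61 above the foot. When locked the foot is 15 inside the mouth (neck z -0.015) and x is along neck x.
- tray: Loose shallow stainless tray, 0.6 kg, 130 (x) x 200 (y), walls 16 high and 2 thick, floor 2 thick. Origin at the centre of its underside.
- wash_bottle: Bystander: white wash bottle with green top and spout, 75 x 81 x 214 high, origin at the centre of its underside.
- beaker: Bystander: clear glass beaker, 73 diameter, 94 high, origin at the centre of its underside.
- timer: Bystander: white bench timer with two keys lying flat, 62 x 68 x 22 high, origin at the centre of its underside.

How it is judged:
By the outcome, as a careful person would: the job done as asked, in the order asked, and still so for the second after the job is handed in, with the robot touching nothing.
It also fails if it takes over 53 s, if anything falls off the work surface, if the arm or the gripper's body presses on something with over 40 N, if the wrist force passes 120 N, or if a joint passes its speed limit or range.

ROBOT

A 6-joint arm with a two-finger parallel gripper is mounted at the origin on a cart in front of the work surface, level with it; the furniture and walls round the work are solid. World frame = base frame: x ahead of the robot, y to its left, z up, the work surface at z = 0. Lengths are in mm, angles in rad, forces in N, time in s.
With the tool pointing down it reaches from about 375 to 900 mm from the base axis. Payload 3.1 kg.
Tool frame: the origin (TCP) lies midway between the tips of the shut fingers; the grasp point (between the pads) lies arm.tcp_to_grasp behind it (arm.tcp_to_grasp is the distance from the TCP to the grasp point, in mm); z points along the fingers, y is the line along which they close (so a half turn about z gives the same grasp; the last joint's range is limited). The gripper opens to 85 mm and grips with 20 to 120 N. Pads are 22 mm wide; open, the fingers measure 114 mm over their backs; the gripper's body (76 mm by 85 mm) begins 54 mm behind the grasp point. The pads swing forward as they close: fully open they stand 13 mm farther back than shut.
Start: joints at [0.997, 0.527, 1.433, -0, 1.181, -0.178], TCP at [240.925, 576.673, 231.31] pointing down, gripper open.
Joint ranges: [-3.08, 3.08], [-0.75, 2.2], [0.22, 2.44], [-1.43, 4.57], [0, 2.65], [-2.85, 2.85]. Speed limits (rad/s): [2.79, 2.79, 3.14, 3.14, 3.14, 3.14].

INTERFACE

Orientations are given as a unit quaternion [w, x, y, z].
In Python, from bench import arm gives the robot as it stands.
- The arm moves only by the tool jog_arm, never from a script. Its argument "moves" is a list of rows, each a list of 7 numbers: the gripper command: -1 is shut, 1 is fully open, values between are in proportion, then the shift along the tool's x, y, z in mm, then the turn, a rotation vector about the tool's x, y, z in rad. A call has 1 to 20 rows; each row is the pose to reach, as a shift and turn from the pose commanded when the call began, along the tool's axes at that moment; what a row does not reach only later rows make up. A row lasts 1/12 s, in which the tool goes at most 41.7 mm and 7.16 degrees, less where a joint would pass 70% of its speed; a pose out of reach is approached as far as the arm can. A call with a gripper value outside its range is refused whole. The fingers move at their own pace and stop on an object; "squeeze" is the grip in N (left out, the last holds). Time passes only in rows, so rows that repeat a pose let the fingers close. It gives the time, the measured TCP pose, the force, the opening and the grip force at its end, in the units of the state.
- arm.get_state(): the state, without advancing time (a new reading comes with each control period).
- arm.grab_frame(name): name is "scene" or "top"; returns (picture, depth): 400x640x3 uint8, red, green, blue; 400x640 float32, mm along the optical axis (not along the pixel's ray), 0 where there is no reading.
- arm.get_calibration(name): a dict with "fx", "fy", "cx", "cy" (pixels), "k1" (the pictures are not rectified: a ray, as slopes to the right and down, at radius r is drawn at 1 + k1 r^2 times it, then the intrinsics apply), "R" (3x3) and "t" (3): a world point X has camera coordinates R X + t. Camera axes: x right, y down, z forward; pixel columns grow to the right and rows downward; lengths in mm; the calibration is good to about 2 mm. A picture is of the moment at which its call begins. get_calibration takes no time and is no camera call.
- arm.sign_off(): hands the job in; it is judged then, once.
The state is a dict: "t": time; "joint_pos": joint angles; "joint_vel": joint speeds; "joint_torque": joint torques, N m; "ee_pos": TCP position; "ee_rot": TCP orientation; "contact_force": force on the tool from outside, world axes, zero at the start; "wrist_torque": the same for the moment, N m; "grip_width": opening from 0.0 (shut) to 1.0 (fully open); "gripper_force": force on a finger pad.
Only numpy, scipy, OpenCV 4.12 (cv2) and the standard library are available. Lean on these libraries where they do the work, as an engineer would, in place of code of your own. Each camera call takes 0.05 s, during which the arm holds its last target. There are 200 camera calls.

## Working session

There is one attempt and no reset: what is moved stays moved. The work goes in short steps, Python scripts to look and compute and a tool call to move; the robot and the scene stay as the last step left them, time stands still between calls to the robot, and variables do not carry over. Pictures are saved under pics/ and viewed, at most 10 in all, crops included, and the job is handed in when it is done.

Besides the shell and the picture viewer there is one more tool, called after "Request:" as name(argument=value, ...), one argument or row to a line, values as JSON. jog_arm: Moves the arm, as the interface text tells. Its arguments: {"type":"object","properties":{"moves":{"type":"array","items":{"type":"array","items":{"type":"number"}}},"squeeze":{"type":"number"}},"required":["moves"]}

```bash
ls; mkdir -p pics; python3 - <<'E'
from bench import arm
import cv2,numpy as np
print(arm.get_state()); print(arm.tcp_to_grasp)
for n in("scene","top"):
    p,d=arm.grab_frame(n); cv2.imwrite(f"pics/{n}0.png",p[:,:,::-1]); np.savez(f"{n}0.npz",p=p,d=d); print(n,arm.get_calibration(n))
E
```

```text
pics
{'t': 0.0, 'joint_pos': array([ 9.96506054e-01,  5.28472578e-01,  1.43392538e+00,  2.47180922e-05,
        1.18138884e+00, -1.78481848e-01]), 'joint_vel': array([-4.30690075e-04, -3.39981762e-04, -1.32191580e-04,  3.48108558e-04,
        8.73710399e-04, -1.97038631e-05]), 'joint_torque': array([-1.26588347e-04, -4.42354167e+01, -1.78026277e+01, -1.33885637e-04,
        8.28991615e-03, -1.21042623e-05]), 'ee_pos': array([240.52743964, 576.07851181, 230.32233967]), 'ee_rot': array([-4.13870186e-04,  1.96619379e-01,  9.80479279e-01, -1.01607441e-03]), 'contact_force': array([-0.26806711, -0.51459879,  0.23983886]), 'wrist_torque': array([-0.01956489, -0.00352201, -0.01849606]), 'gripper_force': 0.0, 'grip_width': 1.0015064171003474}
18.700000000000003
scene {'fx': 474.3504121496449, 'fy': 474.3504121496449, 'cx': 310.33570536115803, 'cy': 196.45649465789887, 'k1': -0.06668340488355542, 'R': array([[ 0.779475  , -0.62634037,  0.01079171],
       [-0.43157384, -0.54941703, -0.71546135],
       [ 0.45405148,  0.55302682, -0.69856896]]), 't': array([-391.25038828,  274.55898634, 1803.51021483])}
top {'fx': 383.3372371284575, 'fy': 383.3372371284575, 'cx': 316.0244049612967, 'cy': 202.48594340203766, 'k1': -0.03382596087001939, 'R': array([[-0.01560541, -0.99984546,  0.00809451],
       [-0.99220967,  0.0144845 , -0.1237343 ],
       [ 0.12359793, -0.00996237, -0.99228237]]), 't': array([   3.32961404,  514.04912314, 1279.18121114])}
```

View pics/scene0.png

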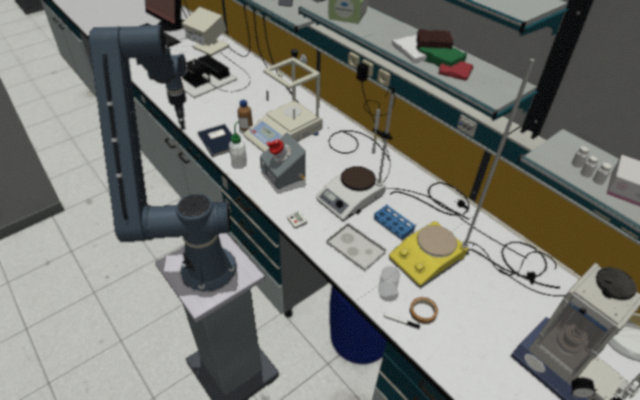

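View pics/top0.png

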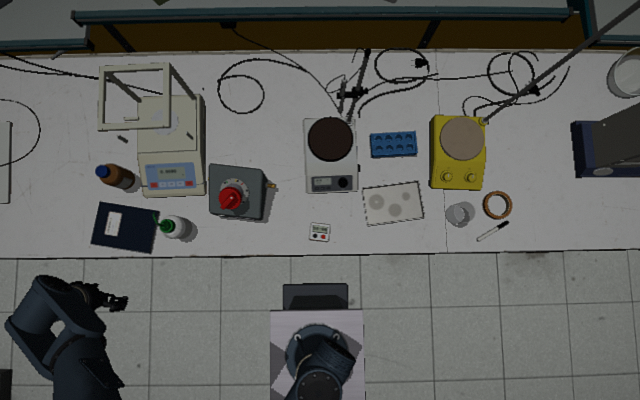

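The top view shows the tank at (238,192) with its red cap at (231,198), the tray at (393,203), the wash bottle at (175,227), the beaker at (460,213) and the timer at (319,232). The scene view agrees: tank at (283,163), tray at (356,246). Next I'll take the point cloud and close crops.

```bash
cat > h.py <<'E'
import numpy as np,cv2
from bench import arm
def ray(n,u,v):
    c=arm.get_calibration(n); K=np.array([[c["fx"],0,c["cx"]],[0,c["fy"],c["cy"]],[0,0,1]])
    p=cv2.undistortPoints(np.stack([u,v],-1).astype(float).reshape(-1,1,2),K,np.array([c["k1"],0,0,0,0]))[:,0]
    return c,np.c_[p,np.ones(len(p))]
def cloud(n,d,u,v):
    c,r=ray(n,u,v); return (r*d[v,u][:,None]-c["t"])@c["R"]
def onplane(n,u,v,nrm,off):
    c,r=ray(n,np.atleast_1d(u),np.atleast_1d(v)); o=-c["R"].T@c["t"]; w=r@c["R"]
    return o+w*((off-nrm@o)/(w@nrm))[:,None]
def proj(n,X):
    c=arm.get_calibration(n); K=np.array([[c["fx"],0,c["cx"]],[0,c["fy"],c["cy"]],[0,0,1]])
    return cv2.projectPoints(np.asarray(X,float).reshape(-1,1,3),cv2.Rodrigues(c["R"])[0],c["t"],K,np.array([c["k1"],0,0,0,0]))[0][:,0]
E
python3 - <<'E'
from h import *
Z=np.array([0,0,1.])
for n,(x0,x1,y0,y1) in {"top":(200,285,155,230),"scene":(250,315,130,195)}.items():
    f=np.load(n+"0.npz"); p,d=f["p"],f["d"]
    cv2.imwrite(f"pics/c_{n}.png",cv2.resize(p[y0:y1,x0:x1,::-1],None,fx=8,fy=8,interpolation=cv2.INTER_CUBIC))
    hsv=cv2.cvtColor(p,cv2.COLOR_RGB2HSV); H,S,V=cv2.split(hsv)
    v,u=np.mgrid[y0:y1,x0:x1]; u=u.ravel();v=v.ravel()
    P=cloud(n,d,u,v); ok=d[v,u]>0
    h,s=H[v,u],S[v,u]
    red=ok&((h<8)|(h>172))&(s>140)
    print(n,"red",red.sum(),np.median(P[red],0),P[red].min(0),P[red].max(0))
    grey=ok&(s<60)&(P[:,2]>75)&(P[:,2]<180)
    Q=P[grey]
    # ransac-ish plane
    rng=np.random.default_rng(0);best=0
    for _ in range(500):
        a=Q[rng.choice(len(Q),3,False)]; m=np.cross(a[1]-a[0],a[2]-a[0]); m/=np.linalg.norm(m)+1e-9
        m*=np.sign(m[2]) 
        if not .8<m[2]<.93: continue
        i=abs((Q-a[0])@m)<2.5
        if i.sum()>best: best=i.sum();I=i
    c0=Q[I].mean(0); m=np.linalg.svd(Q[I]-c0)[2][2]; m*=np.sign(m[2])
    print("slope",best,len(Q),c0,m,"tilt",np.degrees(np.arccos(m[2])),"yaw",np.degrees(np.arctan2(-m[1],-m[0])))
    print(Q[I].min(0),Q[I].max(0))
    # table check
    t=cloud(n,d,np.array([345 if n=="top" else 330]),np.array([240 if n=="top" else 225]));print("table",t)
E
```

```text
top red 407 [511.8194259  256.43307142 191.40795239] [478.30412883 223.73110349  96.26464712] [545.94602312 308.58029482 219.63139059]
slope 1350 2346 [547.74523512 251.23151012 131.77341795] [-0.49327096  0.06586796  0.86737833] tilt 29.84460044542764 yaw -7.605884927269984
[459.11822207 162.85667431  82.73379551] [625.42139006 344.99775002 170.81283861]
table [[ 3.85544917e+02 -1.03125337e+02 -4.98931884e-03]]
scene red 143 [502.91886833 244.32503331 189.75156295] [482.33151045 220.41092243 162.9501135 ] [538.42670026 272.84318174 220.09048688]
slope 360 1433 [536.19745573 237.68452787 126.90129133] [-0.496776    0.07798025  0.86436837] tilt 30.1893401007957 yaw -8.921073635540772
[459.82797868 160.00299066  82.05770822] [621.92661615 343.7428516  172.28751474]
table [[ 512.65748488 -117.27863168   -1.37548013]]
```

View pics/c_top.png

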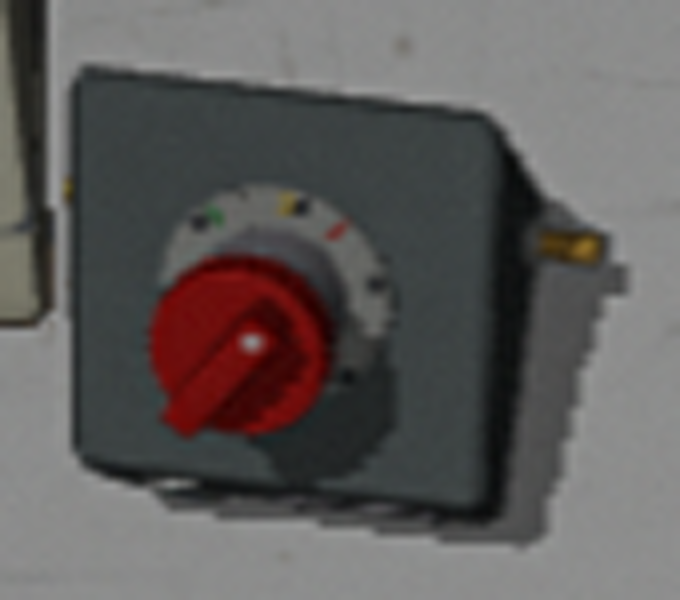

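View pics/c_scene.png

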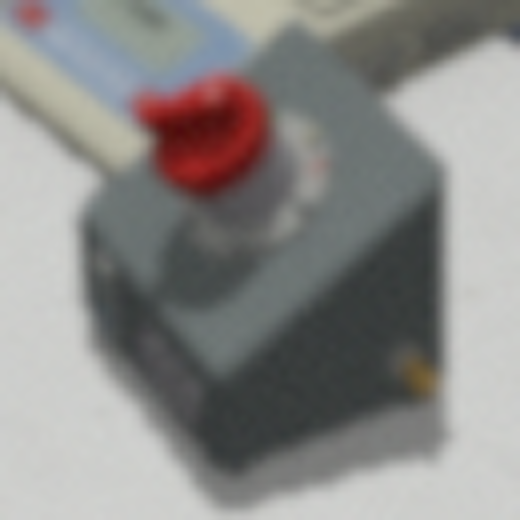

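The top crop shows marks at full-frame pixels of about red (242.1,183.8), yellow (235.9,180.5) and green (227.1,181.9), the disc centre near (230,198), and the bar pointing at red, so the cap is locked. The scene crop confirms the tilt and that the space around the cap is clear.

```bash
cat >> h.py <<'E'
def neckframe(yaw,xy):
    c,s=np.cos(yaw),np.sin(yaw); th=np.radians(30)
    f=np.array([-c,-s,0]); n=np.sin(th)*f+np.array([0,0,np.cos(th)])   # neck z
    up=np.cross(n,np.cross([0,0,1.],n)); up/=np.linalg.norm(up)
    left=np.cross(n,up); a=np.radians(-37)
    x=np.cos(a)*up+np.sin(a)*left
    return np.array([xy[0],xy[1],167.]),np.c_[x,np.cross(n,x),n]
E
python3 - <<'E'
from h import *
from scipy.optimize import least_squares
px=np.array([[242.1,183.75],[235.9,180.5],[227.1,181.9]])
f=np.load("top0.npz"); p,d=f["p"],f["d"]; H,S,V=cv2.split(cv2.cvtColor(p,cv2.COLOR_RGB2HSV))
v,u=np.mgrid[170:225,205:255];u=u.ravel();v=v.ravel()
red=((H[v,u]<8)|(H[v,u]>172))&(S[v,u]>140)&(d[v,u]>0)
P=cloud("top",d,u[red],v[red])
def marks(q):
    m,R=neckframe(q[2],q[:2]); a=np.radians([0,31.5,74])
    return m+np.c_[41*np.cos(a),41*np.sin(a),-40+0*a]@R.T
for y0 in (-7.6,-8.5):
    q=least_squares(lambda q:(proj("top",marks([q[0],q[1],np.radians(q[2])]))-px).ravel(),[520,256,y0]);print("marks fit",q.x,q.fun.round(2))
yaw=np.radians(-8)
m,R=neckframe(yaw,q.x[:2]); L=(P-m)@R
b=L[(L[:,2]>40)&(L[:,2]<52)]; k=L[(L[:,2]>14)&(L[:,2]<26)]
print("bar",len(b),np.median(b[:,2]),b.mean(0),b.min(0),b.max(0)); e=np.linalg.eigh(np.cov(b[:,:2].T))[1][:,1];print("bar dir",np.degrees(np.arctan2(e[1],e[0])))
print("disc",len(k),k.min(0),k.max(0),np.median(k[:,2]))
# scene
f=np.load("scene0.npz"); p,d=f["p"],f["d"]; H,S,V=cv2.split(cv2.cvtColor(p,cv2.COLOR_RGB2HSV))
v,u=np.mgrid[135:160,262:290];u=u.ravel();v=v.ravel()
red=((H[v,u]<8)|(H[v,u]>172))&(S[v,u]>140)&(d[v,u]>0)
L=(cloud("scene",d,u[red],v[red])-m)@R;k=L[(L[:,2]>14)&(L[:,2]<26)];b=L[(L[:,2]>40)&(L[:,2]<52)]
print("scene disc",k.min(0),k.max(0),np.median(k[:,2]),"bar",b.mean(0),b.min(0),b.max(0))
# tray & others via table-height cloud in top
f=np.load("top0.npz"); p,d=f["p"],f["d"]
v,u=np.mgrid[165:245,355:435];u=u.ravel();v=v.ravel();P=cloud("top",d,u,v)
w=(P[:,2]>9)&(P[:,2]<22);Q=P[w];print("tray rim",w.sum(),Q.min(0),Q.max(0),cv2.minAreaRect(Q[:,:2].astype(np.float32)))
g=(P[:,2]>1)&(abs(P[:,0]-Q[:,0].mean())<30)&(abs(P[:,1]-Q[:,1].mean())<60);print("floor z",np.median(P[g],0))
for nm,(a,b_,c,e_) in dict(wash=(150,200,205,250),beaker=(440,478,195,232),timer=(305,335,218,246)).items():
    v,u=np.mgrid[c:e_,a:b_];u=u.ravel();v=v.ravel();P=cloud("top",d,u,v);P=P[P[:,2]>10];print(nm,P.min(0).round(),P.max(0).round())
E
```

```text
marks fit [517.46074245 257.57468262  -7.97671061] [ 0.27  0.02  0.01  0.04 -0.28 -0.06]
marks fit [517.46074343 257.57468845  -7.97671727] [ 0.27  0.02  0.01  0.04 -0.28 -0.06]
bar 83 44.55580811513796 [ 2.954568    1.69227016 44.7863626 ] [-25.80847845  -6.25204732  40.41060696] [30.20308995  9.66811685 49.19192209]
bar dir -179.11128967682225
disc 267 [-30.95188028 -30.26873848  14.15905998] [37.00210976 35.48272838 25.02217096] 18.8476001033706
scene disc [-22.65075627 -35.59919064  14.19654547] [37.77041484 23.71592222 25.97485131] 20.46264448404384 bar [ 6.34167075 -3.20037595 46.21243919] [-18.15989321  -8.42712542  40.38246836] [30.36181908  5.55279228 50.43668908]
tray rim 227 [ 435.17073102 -404.07244268    9.05650427] [ 645.38649565 -165.43011629   21.86511834] ((541.84375, -289.6526184082031), (187.507080078125, 251.5972442626953), 6.9538726806640625)
floor z [ 523.76261244 -291.11758906    2.72475322]
wash [352.   9.  10.] [ 499.  572. 1333.]
beaker [ 352. -526.   10.] [ 504.    9. 1333.]
timer [352. -51.  10.] [ 448.   18. 1333.]
```

```bash
cat >> h.py <<'E'
from scipy.spatial.transform import Rotation as Ro
M,R0=neckframe(np.radians(-8),[517.5,257.6]); M=M+R0@np.array([2.5,1,0])
def pose():
    s=arm.get_state(); w,x,y,z=s["ee_rot"]; return s,s["ee_pos"],Ro.from_quat([x,y,z,w]).as_matrix()
def neckpose(h,deg):
    a=np.radians(deg); c,s=np.cos(a),np.sin(a); Rz=np.array([[c,-s,0],[s,c,0],[0,0,1]])
    F=R0@Rz; return M+R0@np.array([0,0,h]), np.c_[-F[:,0],F[:,1],-F[:,2]]
def down(az):
    a=np.radians(az); y=np.array([np.cos(a),np.sin(a),0]); z=np.array([0,0,-1.]); return np.c_[np.cross(y,z),y,z]
def delta(p,R,frm=None):
    s,p0,Rm=pose()
    if frm: p0,Rm=frm
    print("shift",(Rm.T@(p-p0)).round(1),"turn",Ro.from_matrix(Rm.T@R).as_rotvec().round(3))
def report():
    s,p,R=pose(); a=R0.T@R
    print("t",s["t"],"p",p.round(1),"neck",(R0.T@(p-M)).round(2),"ang",np.degrees(np.arctan2(a[1,1],a[0,1])).round(1)-90,"tilt",np.degrees(np.arccos(-a[2,2])).round(2),"F",(R0.T@s["contact_force"]).round(1),"T",(R0.T@s["wrist_torque"]).round(2),"w",s["grip_width"],s["gripper_force"],"j",s["joint_pos"].round(2))
E
python3 - <<'E'
from h import *
print(M,R0.round(3))
Z=np.array([0,0,1.])
print("tray",onplane("top",np.array([362,421,425,366,393.5]),np.array([187,181,219,226,203.]),Z,16.))
print("wash top",onplane("top",[166.,180],[226.,228],Z,150.))
delta(*neckpose(110,0))
s,p,R=pose(); print(R.round(3)); report()
E
```

```text
[519.63014152 256.58778878 168.2992019 ] [[ 0.601  0.627 -0.495]
 [-0.692  0.718  0.07 ]
 [ 0.399  0.301  0.866]]
tray [[ 568.06230826 -165.65153424   16.        ]
 [ 586.50734676 -373.55077262   16.        ]
 [ 452.92268332 -380.85515101   16.        ]
 [ 431.96456672 -175.31479783   16.        ]
 [ 510.29784747 -273.54158648   16.        ]]
wash top [[432.82575607 461.86018412 150.        ]
 [426.0534533  418.12888657 150.        ]]
shift [-327.5 -201.2  -32.8] turn [-0.232 -0.474  0.381]
[[-0.923  0.386 -0.001]
 [ 0.386  0.923 -0.002]
 [ 0.    -0.002 -1.   ]]
t 0.1 p [240.6 576.1 230.4] neck [-364.14   73.18  214.22] ang 24.299999999999997 tilt 30.05 F [ 0.3  0.1 -0.8] T [-0.04  0.04  0.01] w 0.9986534447481799 0.0 j [ 1.    0.53  1.43 -0.    1.18 -0.18]
```

Request:
jog_arm(
  moves=[
    [1, 0, 0, -60, 0, 0, 0],
    [1, -60, -35, -110, 0, 0, 0],
    [1, -120, -70, -110, 0, 0, 0.1],
    [1, -180, -105, -110, 0, 0, 0.2],
    [1, -220, -135, -100, -0.05, -0.12, 0.3],
    [1, -260, -160, -90, -0.1, -0.25, 0.35],
    [1, -300, -185, -70, -0.18, -0.38, 0.38],
    [1, -328, -201, -50, -0.232, -0.474, 0.381],
    [1, -328, -201, -33, -0.232, -0.474, 0.381],
    [1, -328, -201, -33, -0.232, -0.474, 0.381],
    [1, -328, -201, -33, -0.232, -0.474, 0.381],
    [1, -328, -201, -33, -0.232, -0.474, 0.381],
    [1, -328, -201, -33, -0.232, -0.474, 0.381],
    [1, -328, -201, -33, -0.232, -0.474, 0.381],
  ],
)

```text
t: 1.27
ee_pos: [466.2, 264.8, 264.3]
ee_rot: [0.251, 0.37, 0.892, 0.066]
contact_force: [-0.8, -0.1, -0.2]
grip_width: 1.003
gripper_force: 0.0
```

```bash
python3 - <<'E'
from h import *
report(); delta(*neckpose(60,0)); delta(*neckpose(23,0))
for n,(x0,x1,y0,y1) in {"scene":(230,330,110,185),"top":(190,290,145,230)}.items():
    p,d=arm.grab_frame(n); cv2.imwrite(f"pics/p1_{n}.png",cv2.resize(p[y0:y1,x0:x1,::-1],None,fx=6,fy=6,interpolation=cv2.INTER_CUBIC))
E
```

```text
t 1.2667 p [466.2 264.8 264.3] neck [  0.53   1.27 110.21] ang -0.09999999999999432 tilt 0.11 F [-0.5 -0.6  0.2] T [-0.11  0.25 -0.05] w 1.0029104073582609 0.0 j [ 0.47  0.27  1.91 -0.54  0.58  0.09]
shift [ 0.5 -1.4 50.2] turn [ 0.002 -0.001 -0.002]
shift [ 0.5 -1.4 87.2] turn [ 0.002 -0.001 -0.002]
```

View pics/p1_scene.png

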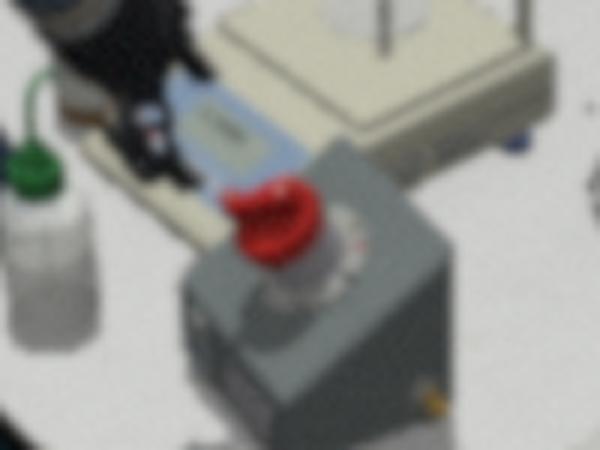

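The picture shows the open fingers at crop (205,75) and (190,185), straddling the bar along the neck axis above the cap at (280,220), so it's clear to descend.

Request:
jog_arm(
  moves=[
    [1, 0.5, -1.4, 25, 0, 0, 0],
    [1, 0.5, -1.4, 50, 0, 0, 0],
    [1, 0.5, -1.4, 65, 0, 0, 0],
    [1, 0.5, -1.4, 78, 0, 0, 0],
    [1, 0.5, -1.4, 86, 0, 0, 0],
    [1, 0.5, -1.4, 86, 0, 0, 0],
    [1, 0.5, -1.4, 86, 0, 0, 0],
  ],
)

```text
t: 1.95
ee_pos: [507.3, 259.1, 189.4]
ee_rot: [0.251, 0.369, 0.892, 0.066]
contact_force: [0.1, 0.5, -0.1]
grip_width: 1.002
gripper_force: 0.0
```

```bash
python3 - <<'E'
from h import *
report(); delta(*neckpose(24,0))
E
```

```text
t 1.95 p [507.3 259.1 189.4] neck [-0.74  0.46 24.56] ang 0.0 tilt 0.16 F [-0.3  0.4 -0.1] T [-0.2   0.17  0.02] w 1.0021655031724053 0.0 j [ 0.41  0.44  1.93 -0.72  0.41  0.24]
shift [-0.7 -0.5  0.6] turn [ 0.003 -0.001  0.   ]
```

Close with a light squeeze to see the centring offset.

Request:
jog_arm(
  moves=[
    [-1, 0, 0, 0, 0, 0, 0],
    [-1, 0, 0, 0, 0, 0, 0],
    [-1, 0, 0, 0, 0, 0, 0],
    [-1, 0, 0, 0, 0, 0, 0],
    [-1, 0, 0, 0, 0, 0, 0],
    [-1, 0, 0, 0, 0, 0, 0],
    [-1, 0, 0, 0, 0, 0, 0],
    [-1, 0, 0, 0, 0, 0, 0],
    [-1, 0, 0, 0, 0, 0, 0],
    [-1, 0, 0, 0, 0, 0, 0],
  ],
  squeeze=25,
)

```text
t: 2.78
ee_pos: [507.6, 258.4, 189.6]
ee_rot: [0.251, 0.37, 0.892, 0.066]
contact_force: [-1.5, -0.1, 4.1]
grip_width: 0.181
gripper_force: 31.4
```

```bash
python3 - <<'E'
from h import *
report()
E
```

```text
t 2.7833 p [507.6 258.4 189.6] neck [ 0.06  0.19 24.55] ang -0.09999999999999432 tilt 0.16 F [0.8 0.2 4.3] T [-0.16  0.23 -0.04] w 0.1807120834740949 31.368550658226013 j [ 0.41  0.44  1.93 -0.72  0.41  0.24]
```

Request:
jog_arm(
  moves=[
    [-1, 0, 0, -0.6, 0, 0, 0],
    [-1, 0, 0, -0.6, 0, 0, 0],
    [-1, 0, 0, -0.6, 0, 0, -0.05],
    [-1, 0, 0, -0.6, 0, 0, -0.1],
    [-1, 0, 0, -0.6, 0, 0, -0.15],
    [-1, 0, 0, -0.6, 0, 0, -0.2],
    [-1, 0, 0, -0.6, 0, 0, -0.2],
    [-1, 0, 0, -0.6, 0, 0, -0.2],
  ],
  squeeze=60,
)

```text
t: 3.45
ee_pos: [507.1, 258.3, 189.6]
ee_rot: [0.256, 0.279, 0.925, 0.041]
contact_force: [-2.2, -0.3, 2.5]
grip_width: 0.17
gripper_force: 63.8
```

```bash
python3 - <<'E'
from h import *
report(); delta(*neckpose(24.5,31.5))
E
```

```text
t 3.45 p [507.1 258.3 189.6] neck [-0.22 -0.21 24.77] ang 11.400000000000006 tilt 0.11 F [-0.2 -0.8  3.3] T [0.   0.32 0.06] w 0.17012682502167517 63.784167766571045 j [ 0.41  0.44  1.93 -0.72  0.41  0.04]
shift [-0.3  0.2  0.3] turn [ 0.002 -0.    -0.352]
```

Request:
jog_arm(
  moves=[
    [-1, 0, 0, 0, 0, 0, -0.06],
    [-1, 0, 0, 0, 0, 0, -0.12],
    [-1, 0, 0, 0, 0, 0, -0.18],
    [-1, 0, 0, 0, 0, 0, -0.24],
    [-1, 0, 0, 0, 0, 0, -0.29],
    [-1, 0, 0, 0, 0, 0, -0.32],
    [-1, 0, 0, 0, 0, 0, -0.34],
    [-1, 0, 0, 0, 0, 0, -0.35],
    [-1, 0, 0, 0, 0, 0, -0.355],
    [-1, 0, 0, 0, 0, 0, -0.355],
  ],
)

```text
t: 4.28
ee_pos: [507.2, 258.8, 189.6]
ee_rot: [0.259, 0.111, 0.959, -0.005]
contact_force: [-2.4, 3.9, 0.8]
grip_width: 0.173
gripper_force: 63.5
```

```bash
python3 - <<'E'
from h import *
report(); delta(*neckpose(24.5,31.5))
E
```

```text
t 4.2833 p [507.2 258.8 189.6] neck [-0.51  0.23 24.74] ang 31.700000000000003 tilt 0.18 F [-3.8  1.5  2.2] T [ 0.19  0.82 -0.15] w 0.17284021171046854 63.53845238685608 j [ 0.41  0.44  1.93 -0.72  0.41 -0.31]
shift [-0.3 -0.5  0.2] turn [0.003 0.    0.004]
```

Request:
jog_arm(
  moves=[
    [-1, 0, 0, 0, 0, 0, -0.01],
    [-1, 0, 0, 0, 0, 0, -0.02],
    [-1, 0, 0, 0, 0, 0, -0.03],
    [-1, 0, 0, 0, 0, 0, -0.03],
    [-1, 0, 0, 0, 0, 0, -0.03],
    [-1, 0, 0, 0, 0, 0, -0.03],
  ],
)

```text
t: 4.78
ee_pos: [507.3, 259.2, 189.6]
ee_rot: [0.259, 0.097, 0.961, -0.008]
contact_force: [-1.6, 5.9, -0.1]
grip_width: 0.173
gripper_force: 63.5
```

```bash
python3 - <<'E'
from h import *
report()
E
```

```text
t 4.7833 p [507.3 259.2 189.6] neck [-0.72  0.58 24.75] ang 33.400000000000006 tilt 0.24 F [-5.1  3.2  1.1] T [ 0.39  1.09 -0.16] w 0.17287249209511352 63.46863269805908 j [ 0.41  0.44  1.93 -0.72  0.41 -0.34]
```

Request:
jog_arm(
  moves=[
    [-1, 0, 0, 0, 0, 0, -0.02],
    [-1, 0, 0, 0, 0, 0, -0.03],
    [-1, 0, 0, 0, 0, 0, -0.03],
    [-1, 0, 0, 0, 0, 0, -0.03],
    [-1, 0, 0, 0, 0, 0, -0.03],
    [-1, 0, 0, 0, 0, 0, -0.03],
  ],
)

```text
t: 5.28
ee_pos: [507.3, 259.4, 189.6]
ee_rot: [0.259, 0.083, 0.962, -0.011]
contact_force: [-2.3, 6.8, -0.7]
grip_width: 0.172
gripper_force: 63.6
```

```bash
python3 - <<'E'
from h import *
report()
p,d=arm.grab_frame("top"); x0,x1,y0,y1=200,265,165,220; cv2.imwrite(f"pics/p2.png",cv2.resize(p[y0:y1,x0:x1,::-1],None,fx=10,fy=10,interpolation=cv2.INTER_CUBIC))
E
```

```text
t 5.2833 p [507.3 259.4 189.6] neck [-0.87  0.72 24.75] ang 35.099999999999994 tilt 0.27 F [-6.3  3.3  1. ] T [ 0.4   1.25 -0.37] w 0.17195956157206316 63.551037311553955 j [ 0.41  0.44  1.93 -0.72  0.41 -0.37]
```

View pics/p2.png

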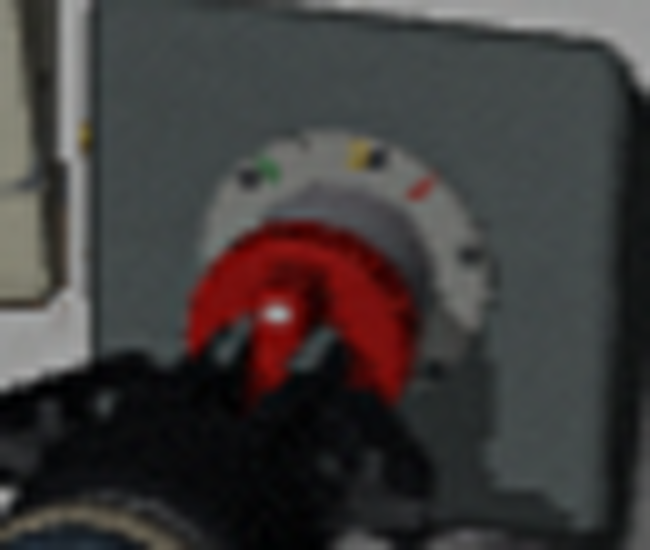

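The view shows the cap on the neck with the bar pointing at the yellow mark (358,155) and both fingers still on the bar. Torque is building against the stop, and the cap has paused here unpressed for about a second. I'll back off slightly and press.

Request:
jog_arm(
  moves=[
    [-1, 0, 0, 0, 0, 0, 0.02],
    [-1, 0, 0, 0, 0, 0, 0.04],
    [-1, 0, 0, 0, 0, 0, 0.05],
    [-1, 0, 0, 2, 0, 0, 0.05],
    [-1, 0, 0, 4, 0, 0, 0.05],
    [-1, 0, 0, 6, 0, 0, 0.05],
    [-1, 0, 0, 7.5, 0, 0, 0.05],
    [-1, 0, 0, 8, 0, 0, 0.05],
    [-1, 0, 0, 8, 0, 0, 0.05],
    [-1, 0, 0, 8, 0, 0, 0.05],
    [-1, 0, 0, 8, 0, 0, 0.05],
  ],
  squeeze=80,
)

```text
t: 6.25
ee_pos: [511.0, 258.6, 183.6]
ee_rot: [0.26, 0.106, 0.96, -0.006]
contact_force: [-6.7, 5.5, 7.5]
grip_width: 0.165
gripper_force: 82.2
```

```bash
python3 - <<'E'
from h import *
report()
E
```

```text
t 6.25 p [511.  258.6 183.6] neck [-0.46  0.61 17.67] ang 32.400000000000006 tilt 0.25 F [-4.9  2.  10.2] T [0.11 1.08 0.04] w 0.1654120035755769 82.24642395973206 j [ 0.41  0.45  1.93 -0.74  0.39 -0.3 ]
```

Request:
jog_arm(
  moves=[
    [-1, 0.4, 0.7, 0.3, 0, 0, -0.05],
    [-1, 0.4, 0.7, 0.3, 0, 0, -0.1],
    [-1, 0.4, 0.7, 0.3, 0, 0, -0.15],
    [-1, 0.4, 0.7, 0.3, 0, 0, -0.2],
    [-1, 0.4, 0.7, 0.3, 0, 0, -0.25],
    [-1, 0.4, 0.7, 0.3, 0, 0, -0.3],
    [-1, 0.4, 0.7, 0.3, 0, 0, -0.3],
    [-1, 0.4, 0.7, 0.3, 0, 0, -0.3],
  ],
)

```text
t: 6.92
ee_pos: [511.1, 258.3, 183.4]
ee_rot: [0.256, -0.039, 0.965, -0.046]
contact_force: [-4.8, 2.1, 8.3]
grip_width: 0.168
gripper_force: 82.3
```

```bash
python3 - <<'E'
from h import *
report()
E
```

```text
t 6.9167 p [511.1 258.3 183.4] neck [-0.27  0.46 17.4 ] ang 49.599999999999994 tilt 0.16 F [-1.   1.   9.7] T [-0.01  0.43  0.07] w 0.16759755354788297 82.28150367736816 j [ 0.41  0.45  1.93 -0.74  0.4  -0.6 ]
```

Request:
jog_arm(
  moves=[
    [-1, 0, 0, 0, 0, 0, -0.06],
    [-1, 0, 0, 0, 0, 0, -0.12],
    [-1, 0, 0, 0, 0, 0, -0.18],
    [-1, 0, 0, 0, 0, 0, -0.24],
    [-1, 0, 0, 0, 0, 0, -0.3],
    [-1, 0, 0, 0, 0, 0, -0.36],
    [-1, 0, 0, 0, 0, 0, -0.41],
    [-1, 0, 0, 0, 0, 0, -0.44],
    [-1, 0, 0, 0, 0, 0, -0.44],
    [-1, 0, 0, 0, 0, 0, -0.44],
  ],
)

```text
t: 7.75
ee_pos: [511.2, 259.0, 183.4]
ee_rot: [0.24, -0.249, 0.933, -0.1]
contact_force: [-4.9, 3.5, 7.3]
grip_width: 0.165
gripper_force: 82.3
```

```bash
python3 - <<'E'
from h import *
report()
p,d=arm.grab_frame("top"); x0,x1,y0,y1=200,265,165,220; cv2.imwrite(f"pics/p3.png",cv2.resize(p[y0:y1,x0:x1,::-1],None,fx=10,fy=10,interpolation=cv2.INTER_CUBIC))
E
```

```text
t 7.75 p [511.2 259.  183.4] neck [-0.63  1.   17.43] ang 74.80000000000001 tilt 0.23 F [-2.5  1.6  9. ] T [0.08 0.63 0.03] w 0.1648959015102972 82.27566719055176 j [ 0.41  0.45  1.93 -0.74  0.39 -1.04]
```

View pics/p3.png

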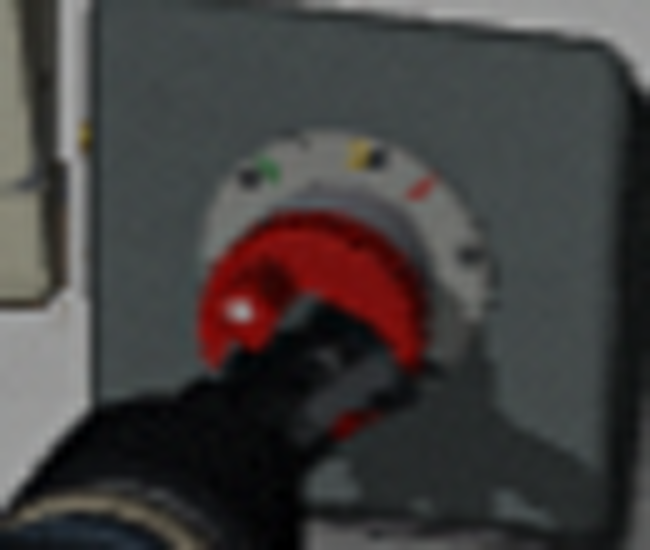

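The bar's ends are now at (240,300) and (350,425), pointing at the green mark side, so it turned with the gripper. I'll ease up and check the force.

Request:
jog_arm(
  moves=[
    [-1, 0, 0, -2, 0, 0, 0],
    [-1, 0, 0, -4, 0, 0, 0],
    [-1, 0, 0, -6, 0, 0, 0],
    [-1, 0, 0, -8, 0, 0, 0],
    [-1, 0, 0, -10, 0, 0, 0],
    [-1, 0, 0, -12, 0, 0, 0],
    [-1, 0, 0, -12, 0, 0, 0],
    [-1, 0, 0, -12, 0, 0, 0],
  ],
)

```text
t: 8.47
ee_pos: [505.6, 259.6, 193.2]
ee_rot: [0.24, -0.248, 0.933, -0.1]
contact_force: [-3.0, 3.3, 3.6]
grip_width: 0.166
gripper_force: 81.5
```

```bash
python3 - <<'E'
from h import *
report()
E
```

```text
t 8.4667 p [505.6 259.6 193.2] neck [-0.57  0.88 28.72] ang 74.69999999999999 tilt 0.19 F [-2.7  1.6  4.9] T [0.43 0.64 0.  ] w 0.16570842815859435 81.45968556404114 j [ 0.42  0.43  1.93 -0.71  0.41 -1.07]
```

It is 4 mm above the locked height and the spring still pushes outward, so it's released. I'll pull straight out.

Request:
jog_arm(
  moves=[
    [-1, 0, 0, -5, 0, 0, 0],
    [-1, 0, 0, -10, 0, 0, 0],
    [-1, 0, 0, -18, 0, 0, 0],
    [-1, 0, 0, -28, 0, 0, 0],
    [-1, 0, 0, -40, 0, 0, 0],
    [-1, 0, 0, -55, 0, 0, 0],
    [-1, 0, 0, -75, 0, 0, 0],
    [-1, 0, 0, -90, 0, 0, 0],
    [-1, 0, 0, -90, 0, 0, 0],
    [-1, 0, 0, -90, 0, 0, 0],
  ],
)

```text
t: 9.3
ee_pos: [459.9, 265.3, 271.7]
ee_rot: [0.24, -0.248, 0.933, -0.1]
contact_force: [0.1, -0.1, -0.5]
grip_width: 0.168
gripper_force: 80.8
```

```bash
python3 - <<'E'
from h import *
report(); delta(np.array([510,-274,200.]),down(20)); delta(np.array([510,-274,200.]),down(60))
# true angles at tray: azimuth
f=np.load("top0.npz");p=f["p"]
g,d=arm.grab_frame("top"); v,u=np.mgrid[165:240,350:435]
print("tray still",np.abs(g[165:240,350:435].astype(int)-p[165:240,350:435]).mean())
x0,x1,y0,y1=180,440,130,250; cv2.imwrite(f"pics/p4.png",cv2.resize(g[y0:y1,x0:x1,::-1],None,fx=3,fy=3,interpolation=cv2.INTER_CUBIC))
P=cloud("top",d,u.ravel(),v.ravel())
w=(P[:,2]>10)&(P[:,2]<20)&(abs(P[:,0]-510)<90)&(abs(P[:,1]+274)<118);print(cv2.minAreaRect(P[w][:,:2].astype(np.float32)),w.sum())
E
```

```text
t 9.3 p [459.9 265.3 271.7] neck [ -0.65  -0.13 119.75] ang 74.69999999999999 tilt 0.17 F [-0.1 -0.1 -0.5] T [-0.24  0.29 -0.01] w 0.16816591966777034 80.77364444732666 j [ 0.47  0.26  1.91 -0.54  0.6  -1.23]
shift [ 265.7 -461.2  123.3] turn [0.128 0.583 1.696]
shift [ 265.7 -461.2  123.3] turn [-0.073  0.545  1.018]
tray still 10.495581699346404
((512.8518676757812, -270.1378173828125), (134.6442108154297, 205.56614685058594), 6.81332540512085) 181
```

View pics/p4.png

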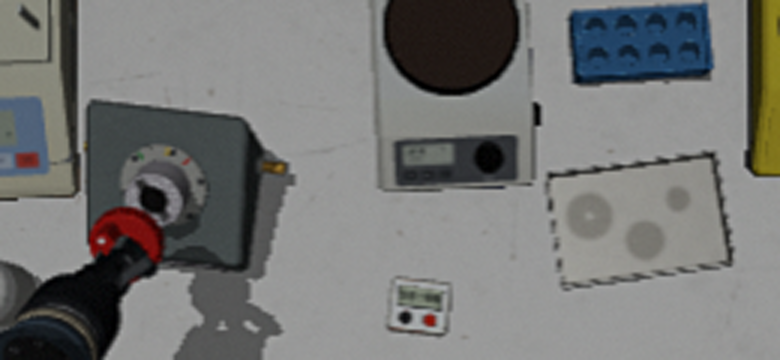

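The cap is clear of the neck. The tray is at crop (555–730,155–285) with three grey blotches on its floor, and the timer at (418,305), the wash bottle and the rest have not moved. I'll aim between the blotches, near the tray centre.

```bash
python3 - <<'E'
from h import *
t=onplane("top",[180+637/3.],[130+198/3.],np.array([0,0,1.]),2.)[0]; print(t)
f=np.load("top0.npz");d=f["d"]
for c in((590,215),(645,238),(678,198),(637,198),(700,235)):
    v,u=np.mgrid[-2:3,-2:3]; P=cloud("top",d,(u+180+c[0]//3).ravel(),(v+130+c[1]//3).ravel()); print(c,np.median(P,0).round(1))
delta(np.array([485,0,250.]),down(75));delta(np.array([t[0],t[1],150.]),down(40))
E
```

```text
[ 536.83259589 -273.43254077    2.        ]
(590, 215) [ 519.9 -214.7    2.3]
(645, 238) [ 490.8 -281.4    1.2]
(678, 198) [ 536.5 -322.2    0. ]
(637, 198) [ 536.7 -272.3    1.2]
(700, 235) [ 493.4 -344.8    1. ]
shift [ 124.5 -231.2   48.5] turn [-0.141  0.519  0.763]
shift [ 264.3 -456.6  179.4] turn [0.023 0.568 1.358]
```

Request:
jog_arm(
  moves=[
    [-1, 15, -28, 6, 0, 0, 0.06],
    [-1, 31, -58, 12, -0.02, 0.08, 0.16],
    [-1, 47, -87, 18, -0.05, 0.17, 0.26],
    [-1, 62, -116, 24, -0.08, 0.25, 0.37],
    [-1, 78, -145, 30, -0.1, 0.33, 0.48],
    [-1, 93, -173, 36, -0.12, 0.4, 0.58],
    [-1, 109, -202, 43, -0.13, 0.46, 0.68],
    [-1, 124, -231, 49, -0.141, 0.519, 0.763],
    [-1, 142, -259, 65, -0.12, 0.525, 0.84],
    [-1, 160, -287, 81, -0.1, 0.53, 0.92],
    [-1, 177, -316, 98, -0.08, 0.537, 1.0],
    [-1, 194, -344, 114, -0.06, 0.543, 1.07],
    [-1, 212, -372, 130, -0.04, 0.55, 1.15],
    [-1, 229, -400, 146, -0.02, 0.556, 1.22],
    [-1, 247, -428, 163, 0, 0.562, 1.3],
    [-1, 264, -456, 179, 0.023, 0.568, 1.358],
    [-1, 264, -456, 179, 0.023, 0.568, 1.358],
    [-1, 264, -456, 179, 0.023, 0.568, 1.358],
    [-1, 264, -456, 179, 0.023, 0.568, 1.358],
    [-1, 264, -456, 179, 0.023, 0.568, 1.358],
  ],
)

```text
t: 11.02
ee_pos: [536.6, -271.0, 149.5]
ee_rot: [-0.001, 0.422, 0.906, 0.0]
contact_force: [-0.5, 0.2, -1.7]
grip_width: 0.163
gripper_force: 80.7
```

```bash
python3 - <<'E'
from h import *
report(); delta(np.array([536,-273,52.]),down(40))
f,d=arm.grab_frame("scene"); x0,x1,y0,y1=310,410,170,270
cv2.imwrite(f"pics/p5.png",cv2.resize(f[y0:y1,x0:x1,::-1],None,fx=6,fy=6,interpolation=cv2.INTER_CUBIC))
E
```

```text
t 11.0167 p [ 536.6 -271.   149.5] neck [ 367.97 -373.97  -61.38] ang -0.9000000000000057 tilt 30.11 F [-1.1 -0.7 -1.2] T [ 0.01 -0.05 -0.02] w 0.1634301200776016 80.70489048957825 j [-0.65  0.6   1.57  0.    0.98 -1.35]
shift [-1.3 -1.8 97.5] turn [-0.    -0.002  0.001]
```

View pics/p5.png

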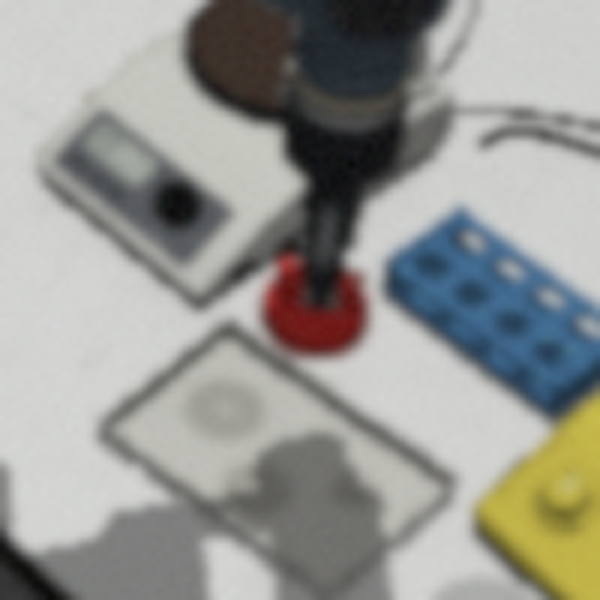

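The cap at (315,310) hangs level above the tray at (105–455,325–600). Now a gentle descent.

Request:
jog_arm(
  moves=[
    [-1, -1, -2, 20, 0, 0, 0],
    [-1, -1, -2, 40, 0, 0, 0],
    [-1, -1, -2, 60, 0, 0, 0],
    [-1, -1, -2, 75, 0, 0, 0],
    [-1, -1, -2, 87, 0, 0, 0],
    [-1, -1, -2, 95, 0, 0, 0],
    [-1, -1, -2, 99, 0, 0, 0],
    [-1, -1, -2, 101, 0, 0, 0],
    [-1, -1, -2, 103, 0, 0, 0],
    [-1, -1, -2, 104, 0, 0, 0],
    [-1, -1, -2, 104, 0, 0, 0],
    [-1, -1, -2, 104, 0, 0, 0],
  ],
  squeeze=40,
)

```text
t: 12.07
ee_pos: [536.7, -274.6, 46.5]
ee_rot: [0.0, 0.423, 0.906, 0.0]
contact_force: [0.1, 0.3, -1.0]
grip_width: 0.166
gripper_force: 80.7
```

```bash
python3 - <<'E'
from h import *
report(); print(pose()[0]["contact_force"])
E
```

```text
t 12.0667 p [ 536.7 -274.6   46.5] neck [ 329.38 -407.51 -150.91] ang -1.0 tilt 29.95 F [-0.6  0.  -0.9] T [-0.02  0.05  0.  ] w 0.16589311909124685 80.74377179145813 j [-0.66  0.75  1.62  0.    0.77 -1.36]
[ 0.13308753  0.32867359 -1.02933976]
```

Request:
jog_arm(
  moves=[
    [-1, 0, 0, 0.7, 0, 0, 0],
    [-1, 0, 0, 1.4, 0, 0, 0],
    [-1, 0, 0, 2, 0, 0, 0],
    [-1, 0, 0, 2.5, 0, 0, 0],
    [-1, 0, 0, 3, 0, 0, 0],
    [-1, 0, 0, 3, 0, 0, 0],
    [-1, 0, 0, 3, 0, 0, 0],
  ],
)

```text
t: 12.65
ee_pos: [536.4, -274.3, 42.9]
ee_rot: [-0.0, 0.423, 0.906, 0.0]
contact_force: [-0.2, -0.7, -1.2]
grip_width: 0.168
gripper_force: 80.7
```

Request:
jog_arm(
  moves=[
    [-1, 0, 0, 0.4, 0, 0, 0],
    [-1, 0, 0, 0.8, 0, 0, 0],
    [-1, 0, 0, 1.2, 0, 0, 0],
    [-1, 0, 0, 1.5, 0, 0, 0],
    [-1, 0, 0, 1.5, 0, 0, 0],
    [-1, 0, 0, 1.5, 0, 0, 0],
  ],
)

```text
t: 13.15
ee_pos: [536.5, -274.4, 42.3]
ee_rot: [0.0, 0.423, 0.906, 0.0]
contact_force: [-0.9, 0.8, 5.6]
grip_width: 0.165
gripper_force: 81.7
```

Contact with the floor, about 6 N. Release, then back straight up.

Request:
jog_arm(
  moves=[
    [-0.66, 0, 0, -0.4, 0, 0, 0],
    [-0.6, 0, 0, -0.4, 0, 0, 0],
    [-0.5, 0, 0, -0.4, 0, 0, 0],
    [-0.3, 0, 0, -0.4, 0, 0, 0],
    [0, 0, 0, -0.4, 0, 0, 0],
    [0.2, 0, 0, -0.4, 0, 0, 0],
    [0.2, 0, 0, -0.4, 0, 0, 0],
    [0.2, 0, 0, -0.4, 0, 0, 0],
    [0.2, 0, 0, -0.4, 0, 0, 0],
    [0.2, 0, 0, -10, 0, 0, 0],
    [0.2, 0, 0, -25, 0, 0, 0],
    [0.2, 0, 0, -50, 0, 0, 0],
    [0.2, 0, 0, -80, 0, 0, 0],
    [0.2, 0, 0, -115, 0, 0, 0],
    [0.2, 0, 0, -150, 0, 0, 0],
    [0.2, 0, 0, -190, 0, 0, 0],
    [0.2, 0, 0, -190, 0, 0, 0],
    [0.2, 0, 0, -190, 0, 0, 0],
  ],
)

```text
t: 14.65
ee_pos: [537.9, -275.4, 235.4]
ee_rot: [0.004, 0.423, 0.906, -0.001]
contact_force: [-0.5, -0.2, -0.7]
grip_width: 0.601
gripper_force: 0.0
```

```bash
python3 - <<'E'
from h import *
report()
f,d=arm.grab_frame("scene"); x0,x1,y0,y1=270,420,160,305
cv2.imwrite(f"pics/p6.png",cv2.resize(f[y0:y1,x0:x1,::-1],None,fx=4,fy=4,interpolation=cv2.INTER_CUBIC))
H,S,V=cv2.split(cv2.cvtColor(f,cv2.COLOR_RGB2HSV)); v,u=np.mgrid[210:270,320:400];u=u.ravel();v=v.ravel()
r=((H[v,u]<8)|(H[v,u]>172))&(S[v,u]>140)&(d[v,u]>0); P=cloud("scene",d,u[r],v[r]); print(len(P),P.min(0),P.max(0),np.median(P,0))
E
```

```text
t 14.65 p [ 537.9 -275.4  235.4] neck [ 406.08 -350.51   12.08] ang -1.0 tilt 29.61 F [-0.5 -0.7 -0.4] T [-0.03  0.02 -0.01] w 0.6008124821401905 0.0 j [-0.66  0.49  1.49  0.    1.15 -1.36]
175 [ 498.08018584 -309.10602392   23.96242333] [ 555.74606869 -250.03513107   71.03900089] [ 524.30611249 -282.15359754   40.51282657]
```

View pics/p6.png

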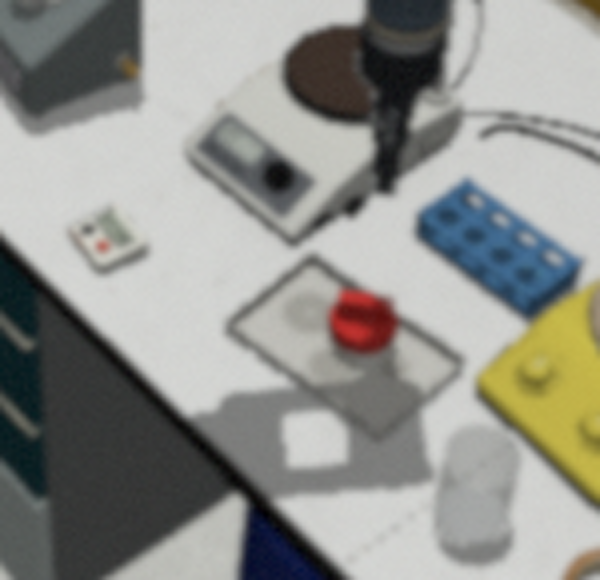

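The cap stands upright on the tray floor at (362,320). The timer (108,240) and beaker (475,490) are untouched, and the gripper is clear above.

```bash
python3 -c "
from bench import arm
print(arm.sign_off())"
```

```text
the job is handed in; nothing more can be done
None
```

The tank is open and the job is handed in: the cap paused unpressed at its first stop, was pressed and turned free, and now stands upright on the tray floor, with the bottle, beaker and timer left untouched.

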